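Hold the spout mould shut against the stop for clamping

TASK

Take the spare half of the plaster spout mould, the one with two keys on its face, from the drying board, stand it on the closing stop and close it onto its waiting partner so that the keys go fully home and the pair is pushed back against the two fence posts. Hold the mould shut with a steady push of about 12 newtons towards the fence (not under 7, not over 18) for three seconds or more so that I can put the clamp on, and finish while you are still holding and pushing. Never ram or crush the plaster, do not tip the halves over, and leave everything else on the bench where it is.

Things in the scene. Friction and masses are not known exactly. Their poses are not given: they have to be found in the camera images.
- mould_front: spare half of the spout mould: plaster block 36 mm thick (x), 60 wide (y), 84 tall (z), 0.15 to 0.3 kg; origin: centre of the underside. Stands upright on the drying board (14 mm plank on the bench) in a row with handle and lid mould, any order, 95 mm apart about along its x. Its +-y sides are free for the fingers, tool down, and bear a grip of 40 to 60 N. Its +x face is the parting face.
- front_face (a point): centre of mould_front's parting face, 18 mm along its +x, 42 mm above its underside. In the face: a clay-stained spout hollow open at the top, and two conical keys standing out 6 mm (14 mm wide at the root, 8 at the tip) at mould_front's y -19, z 22 mm and y +19, z 62 mm
- mould_back: waiting half of the spout mould, same size and mass, loose, upright on the closing stop, 4 to 18 mm short of the fence posts, skew by 0.04 rad at most; it slides when pushed. Origin: centre of the underside. Its parting face is its -x face. Once closed, both halves' axes are parallel and mould_front's origin is 36 mm along -x of mould_back's, at the same y and z.
- back_face (a point): centre of mould_back's parting face, 18 mm along its -x, 42 mm above its underside. In the face: two sockets 16 mm wide, 7 mm deep, at the same y and z as the keys; a key finds its socket from up to 3 mm off
- fence: fence of the closing stop: two rigid wooden posts, 78 mm high, 24 wide, 42 apart between centres, on a 12 mm plywood base screwed to the bench. Origin: on top of the base (where the halves stand), in the plane of the posts' front faces, midway between them. Its x points into the posts: push along +x. The base reaches 215 mm to -x and 75 mm to +-y, clear but for mould_back.
- push_line (a point): point on the fence midway between the posts, 42 mm above the base, in the plane of the posts' faces. Nothing is sprung: grip, mould and fence together give some 0.1 to 0.4 mm a newton, so slide the halves home slowly (about 12 mm/s, stop at 6 N) and add the last push in steps of 0.6 mm, then 0.1 mm, reading the force
- handle_mould: bystander on the drying board: plaster handle mould, 34 mm thick (x), 80 mm wide (y), 68 mm tall, with a C-shaped groove in its +x face; origin at the centre of its underside
- lid_mould: bystander on the drying board: round plaster lid mould, 78 mm across, 34 mm tall, lying flat with a stained dish in its top; origin at the centre of its underside
- teapot1: bystander: soft-clay teapot, 84 mm body, 58 mm tall, about 125 mm from spout (+y) to handle (-y), on the ware board at the left; origin at the centre of its foot
- teapot2: bystander: a teapot like teapot1, beside it
- teapot3: bystander: a teapot like teapot1, beside it
- clamp: bystander: the red and steel bar clamp that will fasten the mould, lying on the bench left of the stop, 200 mm bar (its x), 24 mm high; origin under the middle of the bar
- paddle: bystander: a wooden potter's paddle lying near the robot, 225 mm long (its x), 55 mm wide, 12 mm high
There are look-alikes about, which are no part of the job. What is shaped like the mould_front but orange is not meant. Leave any orange look-alike of the mould_back alone.

How it is judged:
By the outcome, as a careful person would: the job done as asked, in the order asked, and still so for the second after the job is handed in, while the arm keeps its last pose, push and grip.
It also fails if it takes over 48 s, if anything falls off the work surface, if the arm or the gripper's body presses on something with over 40 N, if the wrist force passes 120 N, or if a joint passes its speed limit or range.

ROBOT

A 6-joint arm with a two-finger parallel gripper is mounted at the origin on the work surface. World frame = base frame: x ahead of the robot, y to its left, z up, the work surface at z = 0. Lengths are in m, angles in rad, forces in N, time in s.
With the tool pointing down it reaches from about 0.3 to 0.775 m from the base axis. Payload 14.6 kg.
Tool frame: the origin (TCP) lies at the very end of the fingers, on their centre line; the grasp point (between the pads) lies 19 mm behind it; z points along the fingers, y is the line along which they close (so a half turn about z gives the same grasp; the last joint's range is limited). The gripper opens to 94 mm and grips with 3 to 60 N. Pads are 16 mm wide; open, the fingers measure 119 mm over their backs; the gripper's body (75 mm by 177 mm) begins 78 mm behind the grasp point.
Start: joints at [1.26, 0.3, 1.521, -0, 1.321, -0.067], TCP at [0.133, 0.534, 0.205] pointing down, gripper open.
Joint ranges: [-3.03, 3.03], [-0.79, 2.21], [0.23, 2.52], [-1.04, 4.18], [0, 3.07], [-2.55, 2.55]. Speed limits (rad/s): [2.22, 2.22, 2.57, 3.14, 3.14, 3.14].

INTERFACE

Orientations are given as [roll, pitch, yaw] about the fixed x, y, z axes, in that order (R = Rz(yaw) Ry(pitch) Rx(roll)).
In Python, from station import ctrl, cams gives the robot as it stands. The module is installed in compiled form; this text tells all that it offers.
- The arm moves only by the tool arm_command, never from a script. Its argument "plan" is a list that holds one entry, the list of rows, each a list of 7 numbers: the shift along the tool's x, y, z in mm, then the turn, a rotation vector about the tool's x, y, z in rad, then the closure, from -1 (fully open) to 1 (shut). A call has 1 to 12 rows; each row is the pose to reach, as a shift and turn from the pose commanded when the call began, along the tool's axes at that moment; what a row does not reach only later rows make up. A row lasts 1/10 s, in which the tool goes at most 50 mm and 8.59 degrees, less where a joint would pass 70% of its speed; a pose out of reach is approached as far as the arm can. A call with a gripper value outside its range is refused whole. The fingers move at their own pace and stop on an object; "squeeze" is the grip in N (left out, the last holds). Time passes only in rows, so rows that repeat a pose let the fingers close. It gives the time, the measured TCP pose, the force, the opening and the grip force at its end, in the units of the state.
- ctrl.get_obs(): the state, without advancing time (a new reading comes with each control period).
- cams.camera(name): name is "side" or "top"; returns (picture, depth): 384x512x3 uint8, blue, green, red; 384x512 float32, m along the optical axis (not along the pixel's ray), 0 where there is no reading.
- cams.camera_info(name): a dict with "fx", "fy", "cx", "cy" (pixels), "dist_coeffs" ([k1, k2, p1, p2, k3] as OpenCV has them; the pictures are not rectified), "world_to_cam" (4x4, takes a point from world to camera coordinates). Camera axes: x right, y down, z forward; pixel columns grow to the right and rows downward; lengths in m; the calibration is good to about 2 mm. A picture is of the moment at which its call begins. camera_info takes no time and is no camera call.
- ctrl.hand_in(): hands the job in; it is judged then, once.
The state is a dict: "time_s": time; "qpos": joint angles; "joint_vel": joint speeds; "tau": joint torques, N m; "ee_pos": TCP position; "eef_rot": TCP orientation; "force": force on the tool from outside, world axes, zero at the start; "moment": the same for the moment, N m; "grip_width": finger opening in m; "grip_force": force on a finger pad.
Only numpy, scipy, OpenCV 4.12 (cv2) and the standard library are available. Lean on these libraries where they do the work, as an engineer would, in place of code of your own. Each camera call takes 0.05 s, during which the arm holds its last target. There are 200 camera calls.

## Working session

There is one attempt and no reset: what is moved stays moved. The work goes in short steps, Python scripts to look and compute and a tool call to move; the robot and the scene stay as the last step left them, time stands still between calls to the robot, and variables do not carry over. Pictures are saved under pics/ and viewed, at most 10 in all, crops included, and the job is handed in when it is done.

Besides the shell and the picture viewer there is one more tool, called after "Emit:" as name(argument=value, ...) on one line, values as JSON. arm_command: Moves the arm, as the interface text tells. Its arguments: {"type":"object","properties":{"plan":{"type":"array"},"squeeze":{"type":"number"}},"required":["plan"]}

```bash
mkdir -p pics; python3 - <<'E'
from station import ctrl, cams
import cv2, numpy as np
o=ctrl.get_obs(); print(o)
for n in("side","top"):
    p,d=cams.camera(n); cv2.imwrite(f"pics/{n}0.png",p); np.savez(f"{n}0.npz",p=p,d=d)
    i=cams.camera_info(n); print(n,{k:(np.round(v,4).tolist() if not isinstance(v,(int,float)) else v) for k,v in i.items()}); print((d>0).mean())
E
```

```text
{'time_s': 0.0, 'qpos': array([ 1.26040270e+00,  3.00468444e-01,  1.52160908e+00, -4.02875142e-05,
        1.32072863e+00, -6.66017348e-02]), 'joint_vel': array([ 8.90736018e-04,  1.22080715e-04, -7.36983446e-05, -7.71546057e-04,
       -2.55260607e-03, -4.03241530e-04]), 'tau': array([ 8.68250027e-05, -5.31822145e+01, -3.52728903e+01,  7.07405386e-02,
        2.44486704e-02, -3.44490729e-05]), 'ee_pos': array([0.13268858, 0.53346241, 0.20487595]), 'eef_rot': array([-3.14037924e+00, -4.18258624e-05,  2.89781073e+00]), 'force': array([ 1.04199602,  0.45977167, -0.31939297]), 'moment': array([0.00792068, 0.00182952, 0.04596234]), 'grip_force': 0.0, 'grip_width': 0.09405762078502047}
side {'fx': 379.2766122788289, 'fy': 379.2766122788289, 'cx': 247.1308922170496, 'cy': 187.7124899487966, 'dist_coeffs': [0.0241, 0.0, 0.0, 0.0, 0.0], 'world_to_cam': [[0.8596, -0.5109, -0.0056, -0.3834], [-0.39, -0.6489, -0.6533, 0.2209], [0.3301, 0.5638, -0.757, 1.0555], [0.0, 0.0, 0.0, 1.0]]}
0.9963633219401041
top {'fx': 397.8434628969721, 'fy': 397.8434628969721, 'cx': 261.422437094049, 'cy': 192.24636658845353, 'dist_coeffs': [-0.0832, 0.0, 0.0, 0.0, 0.0], 'world_to_cam': [[0.0823, -0.9966, 0.0041, -0.0228], [-0.9744, -0.0814, -0.2097, 0.4715], [0.2094, 0.0133, -0.9777, 1.3855], [0.0, 0.0, 0.0, 1.0]]}
0.9960225423177084
```

View pics/side0.png

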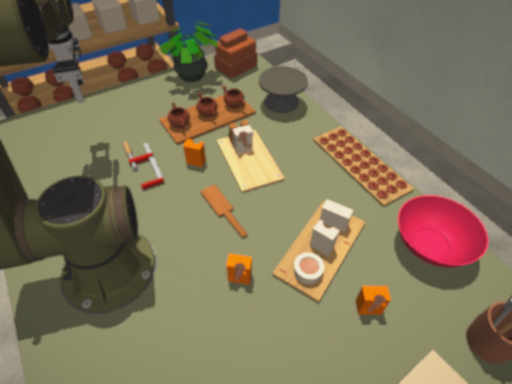

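View pics/top0.png

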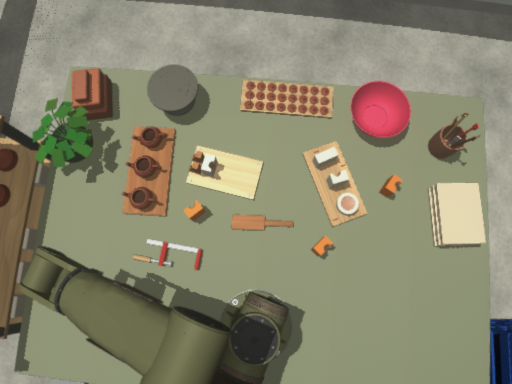

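The side view shows the drying board at about (320,245), with the lid mould at (309,268) and two plaster blocks at (325,235) and (336,215). The stop is at (248,155). The top view shows the board's three moulds at (347,203), (339,179) and (327,157), and the stop with mould_back at (209,163) and the posts at (197,163). Next I'll zoom in.

```bash
cat > h.py <<'E'
import cv2, numpy as np
from station import ctrl, cams
def K(i): return np.array([[i['fx'],0,i['cx']],[0,i['fy'],i['cy']],[0,0,1.]])
def rays(n,uv):
    i=cams.camera_info(n); T=np.array(i['world_to_cam'])
    q=cv2.undistortPoints(np.asarray(uv,float).reshape(-1,1,2),K(i),np.array(i['dist_coeffs']))[:,0]
    return -T[:3,:3].T@T[:3,3], np.c_[q,np.ones(len(q))]@T[:3,:3]
def onplane(n,uv,z):
    o,r=rays(n,uv); return o+r*((z-o[2])/r[:,2])[:,None]
def tri(a,ua,b,ub):
    oa,ra=rays(a,[ua]);ob,rb=rays(b,[ub]); ra,rb=ra[0],rb[0]
    s=np.linalg.lstsq(np.c_[ra,-rb],ob-oa,rcond=None)[0]
    p,q=oa+s[0]*ra,ob+s[1]*rb; return (p+q)/2,np.linalg.norm(p-q)
def cloud(n,d):
    h,w=d.shape; u,v=np.meshgrid(np.arange(w),np.arange(h))
    o,r=rays(n,np.c_[u.ravel(),v.ravel()]); return (o+r*d.reshape(-1,1)).reshape(h,w,3)
def proj(n,P):
    i=cams.camera_info(n);T=np.array(i['world_to_cam'])
    return cv2.projectPoints(np.asarray(P,float).reshape(-1,1,3),cv2.Rodrigues(T[:3,:3])[0],T[:3,3],K(i),np.array(i['dist_coeffs']))[0][:,0]
E
python3 - <<'E'
from h import *
np.set_printoptions(precision=4,suppress=True)
S=np.load('side0.npz');T=np.load('top0.npz')
def crop(I,x,y,w,h): return cv2.resize(I[y:y+h,x:x+w],(400,300*h*4//(3*w)*3//4 if 0 else 300),interpolation=cv2.INTER_CUBIC)
A=np.vstack([np.hstack([crop(S['p'],270,190,100,75),crop(S['p'],210,115,80,60)]),np.hstack([crop(T['p'],290,135,100,75),crop(T['p'],180,140,80,60)])])
cv2.imwrite('pics/crop1.png',A)
for n,D in(('side',S),('top',T)):
    C=cloud(n,D['d']); np.save(n+'c.npy',C)
    for nm,(x0,y0,x1,y1) in {'board':(270,190,370,300) if n=='side' else (295,140,370,225),'stop':(210,115,290,190) if n=='side' else (185,140,265,200)}.items():
        P=C[y0:y1,x0:x1].reshape(-1,3); b=D['p'][y0:y1,x0:x1].reshape(-1,3)
        h,e=np.histogram(P[:,2],np.arange(-.01,.13,.005)); print(n,nm,dict(zip(np.round(e[:-1],3).tolist(),h.tolist())))
E
```

```text
side board {-0.01: 6, -0.005: 2272, 0.0: 3782, 0.005: 105, 0.01: 1454, 0.015: 1184, 0.02: 89, 0.025: 67, 0.03: 88, 0.035: 135, 0.04: 261, 0.045: 359, 0.05: 135, 0.055: 64, 0.06: 70, 0.065: 58, 0.07: 66, 0.075: 84, 0.08: 350, 0.085: 68, 0.09: 32, 0.095: 189, 0.1: 42, 0.105: 0, 0.11: 0, 0.115: 0, 0.12: 0, 0.125: 0}
side stop {-0.01: 11, -0.005: 1273, 0.0: 1696, 0.005: 341, 0.01: 1808, 0.015: 266, 0.02: 23, 0.025: 33, 0.03: 25, 0.035: 22, 0.04: 32, 0.045: 27, 0.05: 25, 0.055: 27, 0.06: 19, 0.065: 32, 0.07: 28, 0.075: 25, 0.08: 34, 0.085: 57, 0.09: 82, 0.095: 88, 0.1: 2, 0.105: 0, 0.11: 0, 0.115: 0, 0.12: 0, 0.125: 0}
top board {-0.01: 136, -0.005: 1390, 0.0: 1636, 0.005: 425, 0.01: 1005, 0.015: 727, 0.02: 99, 0.025: 17, 0.03: 24, 0.035: 65, 0.04: 131, 0.045: 146, 0.05: 68, 0.055: 15, 0.06: 17, 0.065: 21, 0.07: 17, 0.075: 49, 0.08: 135, 0.085: 57, 0.09: 22, 0.095: 101, 0.1: 36, 0.105: 1, 0.11: 0, 0.115: 0, 0.12: 0, 0.125: 0}
top stop {-0.01: 106, -0.005: 870, 0.0: 954, 0.005: 671, 0.01: 1224, 0.015: 428, 0.02: 47, 0.025: 22, 0.03: 26, 0.035: 19, 0.04: 13, 0.045: 22, 0.05: 19, 0.055: 22, 0.06: 13, 0.065: 19, 0.07: 20, 0.075: 17, 0.08: 21, 0.085: 49, 0.09: 87, 0.095: 92, 0.1: 19, 0.105: 0, 0.11: 0, 0.115: 0, 0.12: 0, 0.125: 0}
```

View pics/crop1.png

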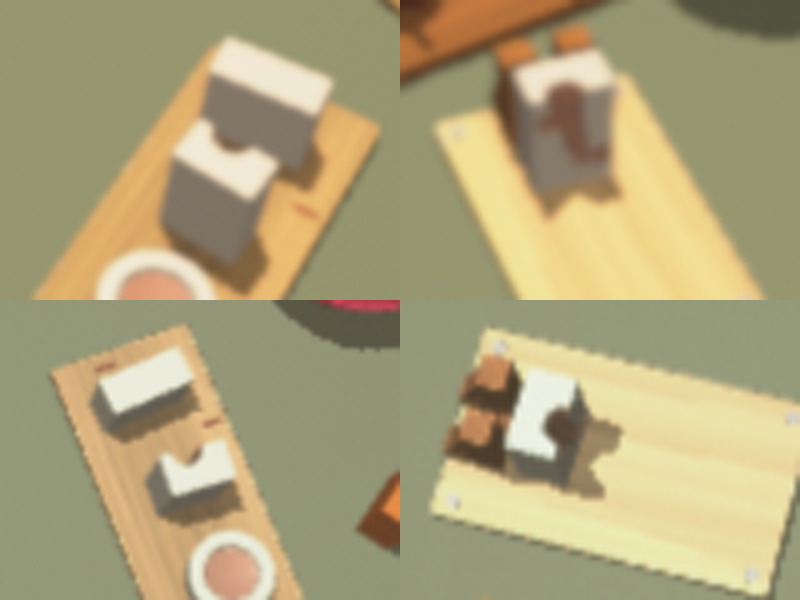

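The crop settles which block is which. The middle board block has a half-round notch in its top edge facing the handle mould, so it is mould_front: 36x60 top, taller than the plain 80 mm wide handle mould at the far end. On the stop, mould_back stands beside the two orange-brown posts with its stained face towards the open base. Now I'll measure them.

```bash
cat > m.py <<'E'
from h import *
np.set_printoptions(precision=4,suppress=True)
def up(I,x0,y0,x1,y1,k=8):
    c=I[y0:y1,x0:x1].astype(np.float32)
    return cv2.resize(c,None,fx=k,fy=k,interpolation=cv2.INTER_CUBIC)
def toPix(p,x0,y0,k=8): return (np.asarray(p,float)+.5)/k-.5+np.array([x0,y0])
def top_rect(n,I,C,box,zguess,thr,area):
    """white top faces in box: list of (centre,yaw of short axis towards notch,size,z)"""
    x0,y0,x1,y1=box; U=up(I,*box)
    m=((U.min(2)>thr)*255).astype(np.uint8)
    cs,_=cv2.findContours(m,cv2.RETR_EXTERNAL,cv2.CHAIN_APPROX_NONE); out=[]
    for c in cs:
        if cv2.contourArea(c)<area: continue
        mm=np.zeros_like(m); cv2.drawContours(mm,[c],-1,255,-1)
        s=cv2.erode(mm,np.ones((15,15)))[4::8,4::8]>0
        z=np.median(C[y0:y1,x0:x1][s][:,2]) if s.any() else np.nan
        zz=zguess
        P=onplane(n,toPix(c[:,0],x0,y0),zz)[:,:2].astype(np.float32)*1000
        (cx,cy),(w,h),a=cv2.minAreaRect(P); a=np.deg2rad(a)
        ax=a if w<h else a+np.pi/2
        M=cv2.moments(P.reshape(-1,1,2)); g=np.array([M['m10'],M['m01']])/M['m00']
        d=np.array([np.cos(ax),np.sin(ax)]); off=(np.array([cx,cy])-g)@d
        if off<0: ax+=np.pi; off=-off
        out.append((np.array([cx,cy]),np.arctan2(np.sin(ax),np.cos(ax)),sorted((w,h)),z,off))
    return out
E
python3 - <<'E'
from m import *
D={n:np.load(n+'0.npz') for n in('side','top')}; C={n:np.load(n+'c.npy') for n in D}
B={'side':{'board':(300,195,360,260),'stop':(225,120,262,160)},'top':{'board':(310,140,355,195),'stop':(198,148,222,180)}}
for n in D:
    print(n,'white levels',[np.sort(D[n]['p'][y0:y1,x0:x1].min(2).ravel())[-60::20] for (x0,y0,x1,y1) in B[n].values()])
    for nm,z in(('board',.098),('stop',.096)):
        for thr in (165,185):
            for r in top_rect(n,D[n]['p'],C[n],B[n][nm],z,thr,600): print(n,nm,thr,*[np.round(v,4) for v in r])
# height planes from depth
for n in D:
  for nm,(lo,hi) in {'boardsurf':(.008,.022)}.items():
    for reg in('board','stop'):
      x0,y0,x1,y1=({'board':(270,190,370,300),'stop':(210,115,290,190)} if n=='side' else {'board':(295,140,370,225),'stop':(185,140,265,200)})[reg]
      P=C[n][y0:y1,x0:x1].reshape(-1,3); I=D[n]['p'][y0:y1,x0:x1].reshape(-1,3).astype(int)
      k=(P[:,2]>lo)&(P[:,2]<hi)&(I[:,2]-I[:,0]>40); print(n,reg,'surf z',np.median(P[k,2]),k.sum())
      pts=P[k][:,:2].astype(np.float32)*1000; print(cv2.minAreaRect(pts))
      if reg=='stop':
        k=(P[:,2]>.07)&(I[:,2]-I[:,0]>60); print('posts z',np.median(P[k,2]),k.sum(),P[k].mean(0))
E
```

```text
side white levels [array([212, 213, 213], dtype=uint8), array([191, 201, 206], dtype=uint8)]
side board 165 [ 454.7324 -297.7142] -2.1087 [21.0056 53.8101] 0.0493 0.4309
side board 165 [ 540.5884 -253.8786] 0.3736 [36.5213 60.4704] 0.0988 2.2891
side board 165 [ 612.1691 -214.8142] 0.5139 [34.7008 78.9739] 0.0827 0.0614
side board 185 [ 453.4726 -298.0308] -2.1087 [19.1702 51.9709] 0.0494 1.2628
side board 185 [ 540.5632 -253.9378] 0.3728 [33.0656 57.7724] 0.0988 2.4409
side board 185 [ 612.0939 -214.9044] 0.505 [30.7275 75.7954] 0.0827 0.034
side stop 165 [555.0962 213.3096] -1.7714 [35.8608 60.512 ] 0.0967 1.7774
side stop 185 [554.8065 213.61  ] -1.774 [30.2077 56.1944] 0.0972 1.9124
top white levels [array([220, 220, 220], dtype=uint8), array([226, 226, 227], dtype=uint8)]
top board 165 [ 482.6902 -283.8856] 0.0831 [ 8.0509 42.851 ] 0.0475 0.703
top board 165 [ 542.6597 -253.3681] 0.3732 [38.1926 61.8201] 0.0981 2.4469
top board 165 [ 618.7758 -204.151 ] -2.63 [35.1168 81.0016] 0.0827 0.0755
top board 185 [ 482.2424 -283.9086] 0.0831 [ 7.1545 39.3   ] 0.0496 0.8075
top board 185 
[... 409 characters left out ...]
 0.0967 1.8172
side board surf z 0.014741040916414372 2584
((612.9146728515625, -260.84747314453125), (427.6753234863281, 217.21478271484375), 25.050888061523438)
side stop surf z 0.012504470493407194 2279
((560.3687744140625, 211.13368225097656), (386.78961181640625, 244.72840881347656), 62.929969787597656)
posts z 0.08999006308664625 89 [0.5122 0.1604 0.175 ]
top board surf z 0.014352640265993255 1885
((540.458740234375, -251.87454223632812), (300.8739013671875, 142.9368133544922), 25.104679107666016)
top stop surf z 0.012692761969264499 1959
((547.2109375, 164.61024475097656), (265.91448974609375, 150.7986297607422), 80.35810089111328)
posts z 0.09075860133309144 83 [0.5483 0.2478 0.1398]
```

```bash
python3 - <<'E'
from m import *
D={n:np.load(n+'0.npz') for n in('side','top')}; C={n:np.load(n+'c.npy') for n in D}
box={'side':(210,115,290,195),'top':(180,138,270,205)}
for n in D:
    x0,y0,x1,y1=box[n]; U=up(D[n]['p'],*box[n]); hsv=cv2.cvtColor(np.clip(U,0,255).astype(np.uint8),cv2.COLOR_BGR2HSV)
    Z=cv2.resize(C[n][y0:y1,x0:x1,2].astype(np.float32),None,fx=8,fy=8,interpolation=cv2.INTER_NEAREST)
    m=((U[:,:,2]-U[:,:,0]>55)&(hsv[:,:,2]>150)&(Z<.03)&(hsv[:,:,0]>15)).astype(np.uint8)*255
    m=cv2.morphologyEx(m,cv2.MORPH_OPEN,np.ones((9,9)))
    cs,_=cv2.findContours(m,cv2.RETR_EXTERNAL,cv2.CHAIN_APPROX_NONE); c=max(cs,key=cv2.contourArea)
    P=onplane(n,toPix(c[:,0],x0,y0),.0125)[:,:2].astype(np.float32)*1000
    print(n,'base',cv2.minAreaRect(P)); print(cv2.approxPolyDP(P.reshape(-1,1,2),8,True)[:,0].tolist())
    # long edges: robust line fits
    r=cv2.minAreaRect(P); b=cv2.boxPoints(r)
    a=np.deg2rad(80); d=np.array([np.cos(1.38),np.sin(1.38)]); nn=np.array([-d[1],d[0]])
    s=P@nn; t=P@d; tm=(t.min()+t.max())/2
    for sg in(-1,1):
        k=(sg*s>np.max(sg*s)-9)&(t>t.min()+12)&(t<t.max()-12)
        L=cv2.fitLine(P[k],cv2.DIST_HUBER,0,.01,.01).ravel(); l=L[:2]*np.sign(L[1]); print('edge',sg,np.arctan2(l[1],l[0]),'s at pt',L[2:],k.sum())
    k=(t<t.min()+12)&(s>s.min()+15)&(s<s.max()-15); L=cv2.fitLine(P[k],cv2.DIST_HUBER,0,.01,.01).ravel(); print('front edge ang',np.arctan2(L[1],L[0]),L[2:])
    # posts
    mp=((U[:,:,2]-U[:,:,0]>70)&(hsv[:,:,2]>(120 if n=='side' else 150))&(Z>.06)&(hsv[:,:,0]<16)).astype(np.uint8)*255
    cs,_=cv2.findContours(mp,cv2.RETR_EXTERNAL,cv2.CHAIN_APPROX_NONE)
    for c in cs:
        if cv2.contourArea(c)<500: continue
        P=onplane(n,toPix(c[:,0],x0,y0),.0905)[:,:2].astype(np.float32)*1000
        px=toPix(c[:,0].mean(0),x0,y0)
        print(n,'post',px,cv2.minAreaRect(P))
V=[np.clip(up(D[n]['p'],*b,k=k),0,255).astype(np.uint8) for n,b,k in(('side',(228,118,268,158),10),('top',(185,145,225,185),10))]
cv2.imwrite('pics/crop2.png',np.hstack(V))
E
```

```text
side base ((546.9013061523438, 159.8623046875), (271.35394287109375, 158.81578063964844), 80.35933685302734)
[[644.0381469726562, 277.8307189941406], [568.4327392578125, 173.62222290039062], [547.681396484375, 192.0097198486328], [523.3522338867188, 183.27618408203125], [538.8670654296875, 296.4491271972656], [494.6598205566406, 300.8594055175781], [449.25579833984375, 41.845394134521484], [599.6655883789062, 18.50099754333496]]
edge -1 1.401479 s at pt [623.4291 140.1116] 369
edge 1 1.4075449 s at pt [465.6615 150.8304] 389
front edge ang -0.16652253 [521.2422  27.7423]
side post [232.2857 125.2335] ((540.4119262695312, 256.39703369140625), (30.35917854309082, 26.032197952270508), 75.78820037841797)
side post [244.0072 122.4744] ((581.6922607421875, 249.47483825683594), (26.594438552856445, 25.044815063476562), 73.31620025634766)
top base ((547.9083251953125, 162.41473388671875), (261.0691223144531, 151.17098999023438), 80.62879180908203)
[[640.7008666992188, 276.6869812011719], [620.8865966796875, 280.06903076171875], [635.121826171875, 264.9613342285156], [608.5447387695312, 247.9
[... 493 characters left out ...]
25], [456.1944274902344, 63.915008544921875], [474.2499694824219, 57.631229400634766], [455.232666015625, 47.1430549621582], [600.7079467773438, 25.78965187072754]]
edge -1 1.4091731 s at pt [620.6354 147.373 ] 488
edge 1 1.4079465 s at pt [476.5828 183.5799] 481
front edge ang -0.16757005 [522.2403  35.7785]
top post [196.5259 202.9568] ((407.8243713378906, 238.00363159179688), (13.760107040405273, 19.86572265625), 4.814419269561768)
top post [194.9699 164.7882] ((543.0706176757812, 260.6863098144531), (21.791213989257812, 23.640867233276367), 75.83047485351562)
top post [198.0051 154.0551] ((583.7752685546875, 254.30978393554688), (22.874515533447266, 22.67637825012207), 77.20278930664062)
```

View pics/crop2.png

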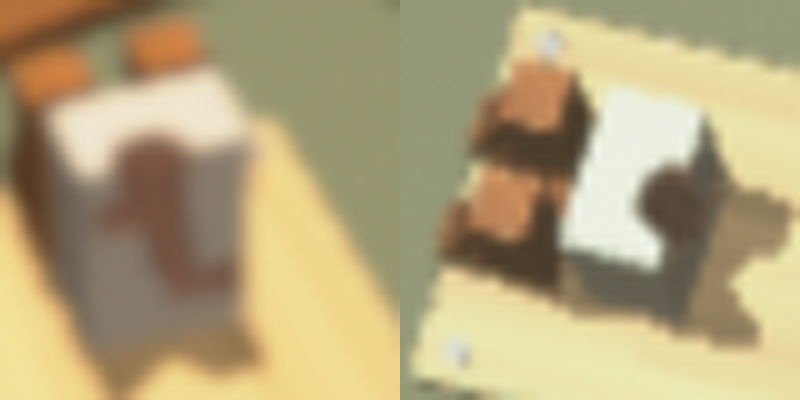

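The crop shows mould_back about 10 mm short of the two posts, with its stained hollow facing the free side. I have both poses now:

| Thing | Centre x, y (m) | Yaw (rad) | Top height (m) |
|---|---|---|---|
| mould_front | 0.5414, -0.2536 | 0.373 | 0.098 |
| mould_back | 0.5557, 0.2144 | about 1.39 | 0.0965 |
| fence axis | – | 1.405 | – |

Next I'll work out the approach.

```bash
cat > go.py <<'E'
import sys; from m import *
from scipy.spatial.transform import Rotation as R
def go(x,y,z,yaw):
    o=ctrl.get_obs(); r=R.from_euler('xyz',o['eef_rot']); g=R.from_euler('xyz',[np.pi,0,yaw])
    return np.round(r.inv().apply(np.array([x,y,z])*1000-o['ee_pos']*1000),2),np.round((r.inv()*g).as_rotvec(),4)
def st():
    o=ctrl.get_obs(); print(o['time_s'],o['ee_pos'],o['eef_rot'],'F',o['force'],'M',o['moment'],o['grip_width'],o['grip_force'])
if __name__=='__main__':
    st(); a=[float(v) for v in sys.argv[1:]]
    for k in range(0,len(a),4): print(a[k:k+4],*[v.tolist() for v in go(*a[k:k+4])])
E
python3 go.py 0.5414 -0.2536 0.16 0.373
```

```text
0.1 [0.1327 0.5335 0.2049] [-3.1406 -0.      2.8979] F [-0.3431 -0.7147  0.1603] M [-0.0165 -0.0114 -0.0094] 0.09409069939200058 0.0
[0.5414, -0.2536, 0.16, 0.373] [-586.58, -665.17, 45.61] [-0.0005, 0.0013, 2.5249]
```

Emit:
arm_command(plan=[[[-12, -13, 0, 0, 0, 0.05, -1], [-35, -40, 0, 0, 0, 0.15, -1], [-64, -73, 0, 0, 0, 0.28, -1], [-94, -106, 0, 0, 0, 0.4, -1], [-126, -143, 0, 0, 0, 0.54, -1], [-158, -180, 0, 0, 0, 0.68, -1], [-190, -216, 0, 0, 0, 0.82, -1], [-222, -253, 0, 0, 0, 0.96, -1], [-254, -289, 0, 0, 0, 1.1, -1], [-287, -326, 0, 0, 0, 1.24, -1], [-320, -363, 0, 0, 0, 1.38, -1], [-352, -399, 0, 0, 0, 1.51, -1]]])

```text
time_s: 1.3
ee_pos: [0.3784, 0.0594, 0.2055]
eef_rot: [3.141, -0.0, 1.382]
force: [-0.5, 1.0, -1.0]
grip_width: 0.0941
grip_force: 0.0
```

```bash
python3 go.py 0.5414 -0.2536 0.14 0.373
```

```text
1.3 [0.3784 0.0594 0.2055] [ 3.1412 -0.0001  1.3819] F [-0.4806  0.9773 -1.0045] M [-0.0576  0.0716 -0.0162] 0.09409939402882538 0.0
[0.5414, -0.2536, 0.14, 0.373] [-276.88, 218.82, 65.59] [0.0003, -0.0003, 1.0089]
```

Emit:
arm_command(plan=[[[-36, 28, 0, 0, 0, 0.13, -1], [-72, 57, 0, 0, 0, 0.26, -1], [-108, 85, 0, 0, 0, 0.4, -1], [-144, 114, 0, 0, 0, 0.54, -1], [-180, 142, 10, 0, 0, 0.67, -1], [-216, 171, 20, 0, 0, 0.8, -1], [-246, 194, 35, 0, 0, 0.9, -1], [-266, 210, 50, 0, 0, 0.98, -1], [-277, 219, 60, 0, 0, 1.009, -1], [-277, 219, 65, 0, 0, 1.009, -1], [-277, 219, 65, 0, 0, 1.009, -1]]])

```text
time_s: 2.4
ee_pos: [0.5424, -0.2501, 0.1395]
eef_rot: [-3.14, 0.001, 0.38]
force: [0.3, 0.0, -0.1]
grip_width: 0.0942
grip_force: 0.0
```

```bash
python3 go.py 0.5414 -0.2536 0.0375 0.373; python3 - <<'E'
from h import *
V=[]
for n,(x,y,w,h) in(('side',(280,170,80,80)),('top',(300,130,80,80))):
    p,d=cams.camera(n); V.append(cv2.resize(p[y:y+h,x:x+w],(400,400),interpolation=cv2.INTER_CUBIC))
cv2.imwrite('pics/pre.png',np.hstack(V))
E
```

```text
2.4 [ 0.5424 -0.2501  0.1395] [-3.14    0.0012  0.3798] F [ 0.3172  0.0429 -0.0601] M [-0.0431  0.171  -0.0356] 0.09419353543414846 0.0
[0.5414, -0.2536, 0.0375, 0.373] [-2.11, 3.05, 102.02] [-0.0015, 0.0012, 0.0068]
```

View pics/pre.png

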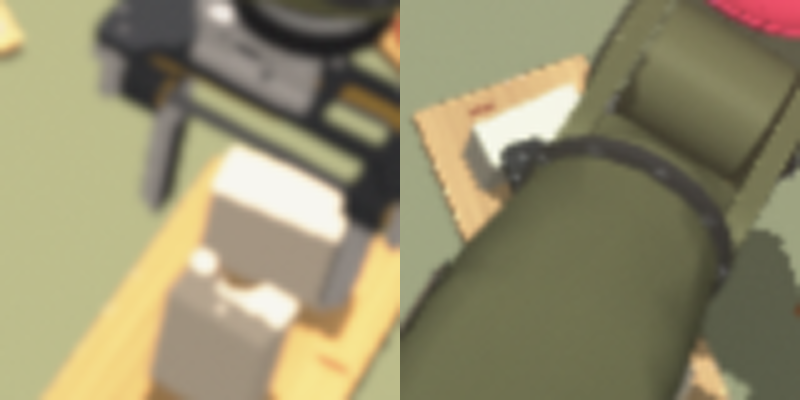

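The side crop shows the open fingers, tips at crop (155,195) and (330,295), straddling the notched block at (235,290). The top view is hidden by the arm. Clearance looks right, so I'll descend and grip.

Emit:
arm_command(plan=[[[-2, 3, 5, 0, 0, 0.006, -1], [-2, 3, 20, 0, 0, 0.006, -1], [-2, 3, 40, 0, 0, 0.006, -1], [-2, 3, 60, 0, 0, 0.006, -1], [-2, 3, 80, 0, 0, 0.006, -1], [-2, 3, 94, 0, 0, 0.006, -1], [-2, 3, 102, 0, 0, 0.006, -1], [-2, 3, 102, 0, 0, 0.006, -1], [-2, 3, 102, 0, 0, 0.006, -1]]])

```text
time_s: 3.4
ee_pos: [0.5425, -0.2543, 0.039]
eef_rot: [3.141, -0.001, 0.373]
force: [-0.4, 0.5, 0.0]
grip_width: 0.0943
grip_force: 0.0
```

```bash
python3 go.py 0.5414 -0.2536 0.0375 0.373
```

```text
3.4 [ 0.5425 -0.2543  0.039 ] [ 3.141  -0.0005  0.3729] F [-0.4053  0.5039  0.0269] M [-0.0095  0.1448  0.0061] 0.09426729090744355 0.0
[0.5414, -0.2536, 0.0375, 0.373] [-0.78, -1.08, 1.5] [0.0006, -0.0005, -0.0001]
```

Emit:
arm_command(plan=[[[-1, -1, 1.5, 0, 0, 0, 0], [-1, -1, 1.5, 0, 0, 0, 0.3], [-1, -1, 1.5, 0, 0, 0, 1], [-1, -1, 1.5, 0, 0, 0, 1], [-1, -1, 1.5, 0, 0, 0, 1], [-1, -1, 1.5, 0, 0, 0, 1], [-1, -1, 1.5, 0, 0, 0, 1], [-1, -1, 1.5, 0, 0, 0, 1]]], squeeze=50)

```text
time_s: 4.2
ee_pos: [0.541, -0.2536, 0.0371]
eef_rot: [3.142, -0.0, 0.373]
force: [-0.8, 2.3, 4.1]
grip_width: 0.0596
grip_force: 50.0
```

Emit:
arm_command(plan=[[[0, 0, -2, 0, 0, 0, 1], [0, 0, -8, 0, 0, 0, 1], [0, 0, -20, 0, 0, 0, 1], [0, 0, -38, 0, 0, 0, 1], [0, 0, -58, 0, 0, 0, 1], [0, 0, -78, 0, 0, 0, 1], [0, 0, -95, 0, 0, 0, 1], [0, 0, -106, 0, 0, 0, 1], [0, 0, -110, 0, 0, 0, 1], [0, 0, -110, 0, 0, 0, 1]]])

```text
time_s: 5.2
ee_pos: [0.541, -0.2536, 0.1473]
eef_rot: [3.141, -0.0, 0.373]
force: [-0.1, 0.2, -2.1]
grip_width: 0.0596
grip_force: 50.0
```

```bash
python3 go.py 0.5432 0.1404 0.147 1.405
```

```text
5.2 [ 0.541  -0.2536  0.1473] [ 3.1412 -0.0003  0.3728] F [-0.0914  0.1966 -2.0939] M [-0.0235  0.128  -0.0138] 0.05964095360867761 49.999598264694214
[0.5432, 0.1404, 0.147, 1.405] [145.59, -366.15, 0.19] [0.0005, -0.0001, -1.0322]
```

Emit:
arm_command(plan=[[[2, -4, 0, 0, 0, -0.01, 1], [6, -15, 0, 0, 0, -0.04, 1], [13, -33, 0, 0, 0, -0.09, 1], [22, -55, 0, 0, 0, -0.16, 1], [32, -80, 0, 0, 0, -0.23, 1], [42, -106, 0, 0, 0, -0.3, 1], [52, -132, 0, 0, 0, -0.37, 1], [63, -158, 0, 0, 0, -0.45, 1], [73, -184, 0, 0, 0, -0.52, 1], [84, -210, 0, 0, 0, -0.59, 1], [94, -236, 0, 0, 0, -0.67, 1], [104, -262, 0, 0, 0, -0.74, 1]]])

```text
time_s: 6.4
ee_pos: [0.5415, 0.0308, 0.1468]
eef_rot: [-3.141, 0.0, 1.12]
force: [0.3, 0.4, -2.5]
grip_width: 0.0597
grip_force: 50.0
```

```bash
python3 go.py 0.5432 0.1404 0.147 1.405
```

```text
6.4 [0.5415 0.0308 0.1468] [-3.1412  0.0001  1.1195] F [ 0.3082  0.4321 -2.4536] M [-0.0676  0.0351 -0.0166] 0.059691514911842 49.99852538108826
[0.5432, 0.1404, 0.147, 1.405] [99.39, -46.29, -0.22] [-0.0004, 0.0, -0.2855]
```

Emit:
arm_command(plan=[[[22, -10, 0, 0, 0, -0.06, 1], [44, -20, 0, 0, 0, -0.13, 1], [65, -30, 0, 0, 0, -0.19, 1], [82, -38, 0, 0, 0, -0.24, 1], [93, -43, 0, 0, 0, -0.27, 1], [99, -46, 0, 0, 0, -0.285, 1], [99, -46, 5, 0, 0, -0.285, 1], [99, -46, 20, 0, 0, -0.285, 1], [99, -46, 40, 0, 0, -0.285, 1], [99, -46, 60, 0, 0, -0.285, 1], [99, -46, 75, 0, 0, -0.285, 1], [99, -46, 80, 0, 0, -0.285, 1]]])

```text
time_s: 7.6
ee_pos: [0.544, 0.1365, 0.0651]
eef_rot: [-3.139, 0.001, 1.397]
force: [1.1, -0.3, -0.9]
grip_width: 0.0598
grip_force: 50.0
```

```bash
python3 - <<'E'
from h import *
V=[]
for n,(x,y,w,h) in(('side',(220,110,60,60)),('top',(185,140,60,60))):
    p,d=cams.camera(n); np.savez(n+'1.npz',p=p,d=d); V.append(cv2.resize(p[y:y+h,x:x+w],(400,400),interpolation=cv2.INTER_CUBIC))
cv2.imwrite('pics/pre2.png',np.hstack(V))
E
python3 go.py 0.5432 0.1404 0.045 1.405
```

```text
7.7 [0.5446 0.1368 0.0664] [-3.1405  0.0005  1.397 ] F [ 0.1746  0.0401 -1.4608] M [-0.0573  0.076  -0.0307] 0.05976724310509776 49.99954640865326
[0.5432, 0.1404, 0.045, 1.405] [3.27, -1.95, 21.4] [-0.0011, 0.0005, -0.008]
```

View pics/pre2.png

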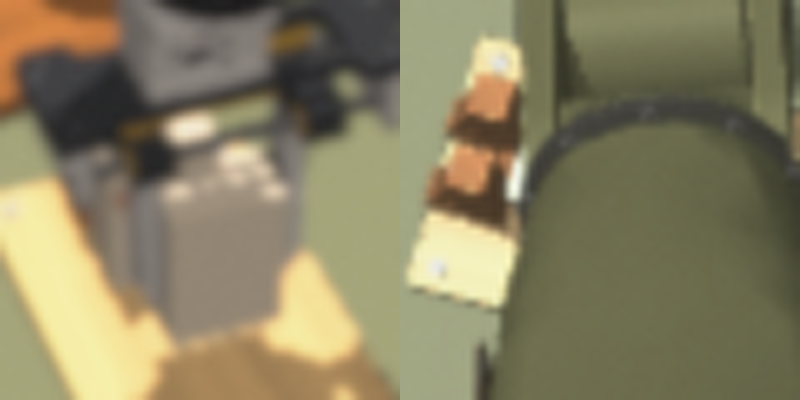

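The side crop shows the held block upright in the grip, rear face about (165..285, 195..335), with mould_back hidden behind it. The top view shows only the posts and a sliver of mould_back at (515,175). I'll check sideways where the held block sits against the camera's frame, using the bottom corners of its rear face.

```bash
python3 - <<'E'
from m import *
p=np.load('side1.npz')['p']; C=cloud('side',np.load('side1.npz')['d'])
tcp=np.array([.5446,.1368,.0664]); yaw=1.397; d=np.array([np.cos(yaw),np.sin(yaw),0]); l=np.array([-d[1],d[0],0])
zb=tcp[2]-.0226
for nm,(a,b,z) in {'rearL bot':(-.018,.03,zb),'rearR bot':(-.018,-.03,zb),'rearL +18':(-.018,.03,zb+.018),'rearR +18':(-.018,-.03,zb+.018),'frontL bot':(.018,.03,zb)}.items():
    q=tcp*[1,1,0]+a*d+b*l+[0,0,z]; print(nm,proj('side',[q])[0])
for y in range(149,165):
    print(y,' '.join('%3d/%3d'%(v.max(),int(v[2])-int(v[0])) for v in p[y,239:268]))
# depth points of rear face: lateral extents and plane
P=C[135:165,238:270].reshape(-1,3); s=(P-tcp)@l*1000; t=(P-tcp)@d*1000
k=(np.abs(t+18)<7)&(P[:,2]>zb+.003)&(P[:,2]<tcp[2]-.003)
print(k.sum(),'t',np.median(t[k]),'s',np.sort(s[k])[[0,1,2,3,-4,-3,-2,-1]],'z',P[k][:,2].min())
E
```

```text
rearL bot [245.0006 161.2457]
rearR bot [261.7136 156.674 ]
rearL +18 [244.9465 157.3806]
rearR +18 [261.8412 152.8007]
frontL bot [241.2643 154.1803]
149 127/ 20 117/ 13 120/ 11 126/ 12 123/ 12 120/ 16 130/ 24 142/ 30 147/ 32 147/ 32 147/ 31 147/ 32 146/ 31 146/ 31 147/ 31 147/ 31 147/ 31 147/ 32 147/ 32 146/ 31 146/ 31 147/ 32 151/ 34 168/ 46 203/ 73 231/ 91 240/ 93 236/ 91 217/ 80
150 128/ 22 117/ 14 120/ 12 125/ 11 123/ 12 121/ 17 130/ 25 142/ 30 146/ 31 147/ 32 147/ 32 147/ 32 147/ 31 147/ 31 147/ 31 147/ 31 147/ 32 146/ 31 146/ 31 146/ 31 147/ 31 149/ 33 160/ 42 194/ 68 228/ 90 242/ 94 244/ 92 243/ 91 232/ 88
151 132/ 24 121/ 17 120/ 13 125/ 12 123/ 12 120/ 17 130/ 24 142/ 29 145/ 31 147/ 31 147/ 32 147/ 31 146/ 31 147/ 31 146/ 31 147/ 32 147/ 31 146/ 31 147/ 31 146/ 31 147/ 32 149/ 33 170/ 50 215/ 84 239/ 96 245/ 94 245/ 91 245/ 91 240/ 92
152 140/ 36 131/ 28 127/ 19 126/ 13 123/ 13 121/ 17 130/ 24 141/ 30 147/ 32 147/ 32 146/ 31 147/ 31 147/ 31 146/ 31 147/ 31 146/ 30 147/ 31 146/ 31 147/ 32 146/ 31 147/ 32 150/ 34 175/ 54 222/ 87 242/ 96 245/ 94 245/ 92 245/ 92 243/ 94
153 1
[... 2248 characters left out ...]
78 166/ 77 162/ 75 158/ 73 161/ 75 172/ 80 196/ 92 216/101 222/101 227/101 235/ 99 241/ 94 243/ 92 244/ 90
163 246/ 92 245/ 93 245/ 96 243/ 99 237/104 224/103 210/ 96 190/ 85 176/ 79 174/ 79 175/ 81 173/ 81 169/ 79 167/ 78 169/ 79 169/ 79 168/ 79 164/ 76 160/ 75 157/ 73 160/ 75 168/ 79 177/ 83 182/ 86 189/ 88 205/ 95 219/ 99 227/100 235/100
164 246/ 91 245/ 92 245/ 98 241/103 225/105 196/ 93 178/ 82 172/ 80 168/ 78 168/ 79 168/ 78 167/ 78 165/ 78 166/ 77 167/ 78 169/ 79 169/ 79 166/ 78 161/ 75 158/ 74 157/ 73 159/ 74 161/ 75 164/ 77 168/ 78 174/ 81 182/ 85 192/ 90 207/ 96
65 t -19.98329869815224 s [-31.1134 -29.9836 -29.787  -27.5007  27.7765  28.1573  28.4218  28.451 ] z 0.04713218217469717
```

The lower rear-face edges measure u = 245.35 and 261.4. The predictions from the tool pose are 244.95 and 261.8, so the centres agree within 0.1 px. The camera and robot frames match sideways, so I'll lower the block onto the base.

Emit:
arm_command(plan=[[[1, -1, 4, 0, 0, 0, 1], [3, -2, 10, 0, 0, -0.003, 1], [3.3, -2, 16, 0, 0, -0.003, 1], [3.3, -2, 21, 0, 0, -0.003, 1], [3.3, -2, 24, 0, 0, -0.003, 1], [3.3, -2, 26, 0, 0, -0.003, 1], [3.3, -2, 27, 0, 0, -0.003, 1], [3.3, -2, 27, 0, 0, -0.003, 1], [3.3, -2, 27, 0, 0, -0.003, 1]]])

```text
time_s: 8.6
ee_pos: [0.5436, 0.141, 0.0401]
eef_rot: [3.141, -0.0, 1.401]
force: [-0.2, -0.3, -1.9]
grip_width: 0.0594
grip_force: 50.0
```

```bash
python3 go.py 0.5432 0.1404 0.0351 1.40
```

```text
8.6 [0.5436 0.141  0.0401] [ 3.1414 -0.0001  1.4008] F [-0.2138 -0.2571 -1.9253] M [-0.0519  0.1038 -0.0216] 0.05942094706419065 49.99951243400574
[0.5432, 0.1404, 0.0351, 1.4] [-0.63, -0.28, 5.0] [0.0002, -0.0001, 0.0008]
```

Emit:
arm_command(plan=[[[0, -0.4, 1, 0, 0, 0, 1], [0, -0.4, 2, 0, 0, 0, 1], [0, -0.4, 3, 0, 0, 0, 1], [0, -0.4, 3.5, 0, 0, 0, 1], [0, -0.4, 4, 0, 0, 0, 1], [0, -0.4, 4, 0, 0, 0, 1], [0, -0.4, 4, 0, 0, 0, 1]]])

```text
time_s: 9.3
ee_pos: [0.5431, 0.1411, 0.036]
eef_rot: [3.142, -0.0, 1.401]
force: [0.1, -0.2, -1.4]
grip_width: 0.0599
grip_force: 50.0
```

Emit:
arm_command(plan=[[[0, 0, 0.4, 0, 0, 0, 1], [0, 0, 0.8, 0, 0, 0, 1], [0, 0, 0.8, 0, 0, 0, 1]]])

```text
time_s: 9.6
ee_pos: [0.5431, 0.141, 0.0351]
eef_rot: [3.142, 0.0, 1.401]
force: [-0.6, 0.3, -0.7]
grip_width: 0.0598
grip_force: 50.0
```

Emit:
arm_command(plan=[[[0, 0, 0.3, 0, 0, 0, 1], [0, 0, 0.6, 0, 0, 0, 1], [0, 0, 0.6, 0, 0, 0, 1]]])

```text
time_s: 9.9
ee_pos: [0.5431, 0.1411, 0.0351]
eef_rot: [3.141, -0.0, 1.401]
force: [-3.5, -0.8, 5.8]
grip_width: 0.0601
grip_force: 50.0
```

Emit:
arm_command(plan=[[[0, 0, -0.3, 0, 0, 0, 1], [2, 0, -0.3, 0, 0, 0, 1], [5, 0, -0.3, 0, 0, 0, 1], [9, 0, -0.3, 0, 0, 0, 1], [13, 0, -0.3, 0, 0, 0, 1], [17, 0, -0.3, 0, 0, 0, 1], [21, 0, -0.3, 0, 0, 0, 1], [24, 0, -0.3, 0, 0, 0, 1], [26, 0, -0.3, 0, 0, 0, 1], [26, 0, -0.3, 0, 0, 0, 1]]])

```text
time_s: 10.9
ee_pos: [0.5478, 0.1672, 0.0351]
eef_rot: [3.141, -0.0, 1.401]
force: [-0.2, -1.2, 5.3]
grip_width: 0.06
grip_force: 50.0
```

```bash
python3 - <<'E'
from go import *
st(); o=ctrl.get_obs()
d=np.array([np.cos(1.405),np.sin(1.405)]);l=np.array([-d[1],d[0]])
print('t,s',o['ee_pos'][:2]@d*1000,o['ee_pos'][:2]@l*1000,'Fd,Fl',o['force'][:2]@d,o['force'][:2]@l)
E
```

```text
10.9 [0.5478 0.1672 0.0351] [ 3.1409 -0.0003  1.4011] F [-0.1925 -1.1849  5.319 ] M [-0.3102  0.2854  0.0299] 0.059998576906570365 50.00135600566864
t,s 255.35802385705918 -512.6603705275645 Fd,Fl -1.200383342115601 -0.005658920020252256
```

Emit:
arm_command(plan=[[[0, 0, -0.3, 0, 0, 0, 1], [1, 0, -0.3, 0, 0, 0, 1], [2.2, 0, -0.3, 0, 0, 0, 1], [3.4, 0, -0.3, 0, 0, 0, 1], [4.6, 0, -0.3, 0, 0, 0, 1], [5.8, 0, -0.3, 0, 0, 0, 1], [7, 0, -0.3, 0, 0, 0, 1], [7, 0, -0.3, 0, 0, 0, 1]]])

```text
time_s: 11.7
ee_pos: [0.5487, 0.1738, 0.0351]
eef_rot: [-3.142, -0.0, 1.401]
force: [-1.3, -0.5, 2.6]
grip_width: 0.0599
grip_force: 50.0
```

Emit:
arm_command(plan=[[[1.2, 0, -0.1, 0, 0, 0, 1], [2.4, 0, -0.1, 0, 0, 0, 1], [3.6, 0, -0.1, 0, 0, 0, 1], [4.2, 0, -0.1, 0, 0, 0, 1]]])

```text
time_s: 12.1
ee_pos: [0.5493, 0.1778, 0.0351]
eef_rot: [-3.141, 0.0, 1.401]
force: [-0.2, -1.5, -0.3]
grip_width: 0.0598
grip_force: 50.0
```

Emit:
arm_command(plan=[[[1.2, 0, 0, 0, 0, 0, 1], [2.4, 0, 0, 0, 0, 0, 1], [3, 0, 0, 0, 0, 0, 1]]])

```text
time_s: 12.4
ee_pos: [0.5498, 0.1807, 0.0351]
eef_rot: [-3.141, 0.0, 1.401]
force: [-0.8, -2.0, -0.9]
grip_width: 0.0596
grip_force: 50.0
```

```bash
cat > s.py <<'E'
from go import *
st(); o=ctrl.get_obs()
d=np.array([np.cos(1.405),np.sin(1.405)]);l=np.array([-d[1],d[0]])
print('t,s',o['ee_pos'][:2]@d*1000,o['ee_pos'][:2]@l*1000,'Fd,Fl',o['force'][:2]@d,o['force'][:2]@l)
E
python3 s.py; python3 - <<'E'
from h import *
V=[]
for n,(x,y,w,h) in(('side',(220,110,60,60)),('top',(185,140,60,60))):
    p,d=cams.camera(n); V.append(cv2.resize(p[y:y+h,x:x+w],(400,400),interpolation=cv2.INTER_CUBIC))
cv2.imwrite('pics/close1.png',np.hstack(V))
E
```

```text
12.4 [0.5498 0.1807 0.0351] [-3.1414  0.0002  1.4009] F [-0.7801 -2.002  -0.9339] M [-0.3911  0.1155  0.0249] 0.05957566828068341 49.999868273735046
t,s 268.9830131812918 -512.4431444884011 Fd,Fl -2.103273217956258 0.4389512228204303
```

View pics/close1.png

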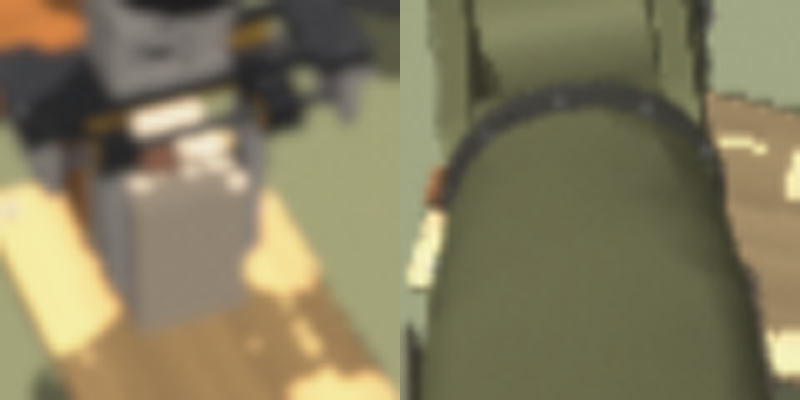

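The side crop shows the front half upright on the base against its partner, and the top view is mostly hidden. The force is only 2 N, so the halves are in touch and sliding. I'll continue slowly towards the posts, which I expect at a t of about 278.5.

Emit:
arm_command(plan=[[[1.2, 0, 0, 0, 0, 0, 1], [2.4, 0, 0, 0, 0, 0, 1], [3.6, 0, 0, 0, 0, 0, 1], [3.6, 0, 0, 0, 0, 0, 1]]])

```text
time_s: 12.9
ee_pos: [0.5504, 0.1844, 0.0352]
eef_rot: [-3.141, -0.0, 1.401]
force: [-0.7, -0.1, -1.1]
grip_width: 0.0597
grip_force: 50.0
```

```bash
python3 s.py
```

```text
12.9 [0.5504 0.1844 0.0352] [-3.1415 -0.0001  1.401 ] F [-0.7182 -0.0883 -1.1405] M [-0.0719  0.0347 -0.0285] 0.05974220523253665 49.999499917030334
t,s 272.7503270428042 -512.4550961581991 Fd,Fl -0.2056317417187296 0.6937372631464759
```

Emit:
arm_command(plan=[[[1.2, 0, 0.1, 0, 0, 0, 1], [2.4, 0, 0.1, 0, 0, 0, 1], [3, 0, 0.1, 0, 0, 0, 1]]])

```text
time_s: 13.2
ee_pos: [0.551, 0.1873, 0.0351]
eef_rot: [-3.142, 0.0, 1.401]
force: [0.2, -2.0, -1.5]
grip_width: 0.0597
grip_force: 50.0
```

```bash
python3 s.py
```

```text
13.2 [0.551  0.1873 0.0351] [-3.1416  0.0001  1.4008] F [ 0.1543 -1.9782 -1.4999] M [-0.2783  0.1072  0.0333] 0.05967812872177118 49.99964475631714
t,s 275.62730406906553 -512.5398413406683 Fd,Fl -1.925629332072576 -0.4786811939120085
```

Emit:
arm_command(plan=[[[1.2, 0, 0.1, 0, 0, 0, 1], [1.8, 0, 0.1, 0, 0, 0, 1]]])

```text
time_s: 13.4
ee_pos: [0.5514, 0.189, 0.0351]
eef_rot: [3.141, 0.0, 1.401]
force: [-0.5, -1.6, -0.8]
grip_width: 0.0596
grip_force: 50.0
```

```bash
python3 s.py
```

```text
13.4 [0.5514 0.189  0.0351] [3.1415 0.     1.4008] F [-0.5153 -1.5794 -0.8261] M [-0.4004  0.1521 -0.0755] 0.059649237151965136 49.99994158744812
t,s 277.41527944170605 -512.6065024848378 Fd,Fl -1.6427641659921688 0.2475741827706237
```

Emit:
arm_command(plan=[[[1, 0, 0, 0, 0, 0, 1], [1.8, 0, 0, 0, 0, 0, 1]]])

```text
time_s: 13.6
ee_pos: [0.5517, 0.1908, 0.0351]
eef_rot: [3.141, 0.0, 1.401]
force: [-0.0, -2.7, 0.5]
grip_width: 0.0598
grip_force: 50.0
```

```bash
python3 s.py
```

```text
13.6 [0.5517 0.1908 0.0351] [3.1415 0.     1.4008] F [-0.0075 -2.7334  0.4788] M [-0.4893  0.161  -0.0067] 0.05979479084901634 50.00000238418579
t,s 279.20326346296775 -512.6217723599468 Fd,Fl -2.697125093689478 -0.4437227058094982
```

Emit:
arm_command(plan=[[[0.6, 0, 0, 0, 0, 0, 1], [1.2, 0, 0, 0, 0, 0, 1]]])

```text
time_s: 13.8
ee_pos: [0.5519, 0.1919, 0.0351]
eef_rot: [3.141, -0.0, 1.401]
force: [0.1, -2.7, 0.6]
grip_width: 0.0596
grip_force: 50.0
```

```bash
python3 s.py
```

```text
13.8 [0.5519 0.1919 0.0351] [ 3.1414 -0.      1.4008] F [ 0.1294 -2.717   0.6159] M [-0.4744  0.177  -0.0205] 0.059594882332436344 50.00014543533325
t,s 280.3804376169578 -512.6468770757617 Fd,Fl -2.658393348632937 -0.576072620906807
```

Emit:
arm_command(plan=[[[0.6, 0, 0, 0, 0, 0, 1], [1.2, 0, 0, 0, 0, 0, 1]]])

```text
time_s: 14.0
ee_pos: [0.5521, 0.1931, 0.0351]
eef_rot: [3.142, 0.0, 1.401]
force: [-1.0, -3.0, 0.8]
grip_width: 0.0599
grip_force: 50.0
```

```bash
python3 s.py
```

```text
14.0 [0.5521 0.1931 0.0351] [3.1415 0.     1.4008] F [-0.9994 -3.0252  0.78  ] M [-0.5819  0.2113 -0.0103] 0.05990652205839525 50.0002920627594
t,s 281.5530258883009 -512.6217134744968 Fd,Fl -3.148659137037493 0.48637811067500153
```

Emit:
arm_command(plan=[[[0.6, 0, 0, 0, 0, 0, 1], [1.2, 0, 0, 0, 0, 0, 1]]])

```text
time_s: 14.2
ee_pos: [0.5522, 0.1935, 0.0351]
eef_rot: [-3.141, 0.001, 1.401]
force: [-3.2, -12.7, 4.3]
grip_width: 0.0599
grip_force: 50.0
```

```bash
python3 s.py
```

```text
14.2 [0.5522 0.1935 0.0351] [-3.1415  0.0013  1.4009] F [ -3.2297 -12.7112   4.286 ] M [-1.8486  0.5115  0.3091] 0.05991335145823242 50.00390946865082
t,s 282.009622205403 -512.6825812951641 Fd,Fl -13.069880844381668 1.0876251881414136
```

That is contact at 13 N, at a t of 282. Keys home would end at about 277–281 and keys out at about 272–275, so the keys should be home. The yaw moment of +0.31 N·m says it bears mainly on one post (fence at 1.405, tool at 1.401). I'll square it with a small turn.

Emit:
arm_command(plan=[[[0, 0, 0, 0, 0, -0.002, 1], [0, 0, 0, 0, 0, -0.004, 1]]])

```text
time_s: 14.4
ee_pos: [0.5523, 0.1936, 0.0351]
eef_rot: [3.142, 0.001, 1.405]
force: [-0.2, -8.7, 3.5]
grip_width: 0.0599
grip_force: 50.0
```

```bash
python3 s.py
```

```text
14.4 [0.5523 0.1936 0.0351] [3.1416 0.0009 1.4046] F [-0.1965 -8.6595  3.5445] M [-1.2684  0.1973 -0.1644] 0.05994682116425875 50.00126123428345
t,s 282.04989500670007 -512.7854970562026 Fd,Fl -8.573204977711825 -1.235352531414514
```

Emit:
arm_command(plan=[[[0.1, 0, 0, 0, 0, 0.001, 1], [0.1, 0, 0, 0, 0, 0.001, 1], [0.1, 0, 0, 0, 0, 0.001, 1]]])

```text
time_s: 14.7
ee_pos: [0.5523, 0.1935, 0.0351]
eef_rot: [3.142, 0.001, 1.404]
force: [-1.6, -9.9, 3.3]
grip_width: 0.0599
grip_force: 50.0
```

```bash
python3 s.py; python3 - <<'E'
from h import *
V=[]
for n,(x,y,w,h) in(('side',(222,112,40,40)),('top',(185,140,60,60))):
    p,d=cams.camera(n); np.savez(n+'2.npz',p=p,d=d); V.append(cv2.resize(p[y:y+h,x:x+w],(400,400),interpolation=cv2.INTER_CUBIC))
cv2.imwrite('pics/close2.png',np.hstack(V))
E
python3 s.py
```

```text
14.7 [0.5523 0.1935 0.0351] [3.1416 0.0011 1.4035] F [-1.6088 -9.8709  3.3077] M [-1.3811  0.2008  0.0597] 0.059926363307857146 50.00099301338196
t,s 282.0252238789481 -512.7937302153123 Fd,Fl -10.001017816014226 -0.04234295730388005
14.8 [0.5523 0.1935 0.0351] [-3.1416  0.0011  1.4035] F [-1.1087 -9.741   3.823 ] M [-1.373   0.2282  0.0666] 0.059999831536632575 50.001060962677
t,s 282.02514831087876 -512.780761583739 Fd,Fl -9.790428905163349 -0.5141178832535394
```

View pics/close2.png

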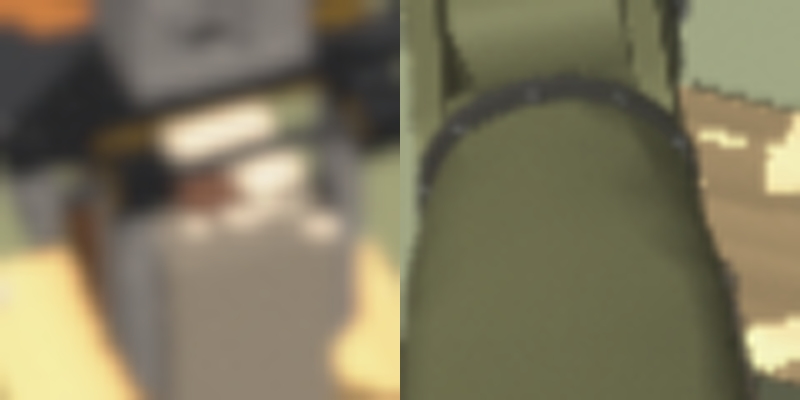

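The side crop shows both tops through the gripper opening: the back half's white top at (215,130) and the front half's at (275,175), with the stained hollow at (205,190). I need a better check that the keys are home, so I'll sample the side image along the closing axis at top height. The near-edge to far-edge span should be 72 mm, or about 78 mm if the keys are out.

```bash
python3 - <<'E'
from m import *
Z=np.load('side2.npz');p=Z['p'];C=cloud('side',Z['d'])
tcp=np.array([.5523,.1935,0]); d=np.array([np.cos(1.404),np.sin(1.404),0]); l=np.array([-d[1],d[0],0])
zt=.0351-.0226+.084
tt=np.arange(-30,75,3)
print('t  ',tt.tolist())
for s in(-28,-24,-20,-14,-8,0,8,14):
    q=proj('side',[tcp+d*t/1000+l*s/1000+[0,0,zt] for t in tt]).astype(np.float32)
    v=cv2.remap(p,q[:,0].reshape(1,-1),q[:,1].reshape(1,-1),cv2.INTER_LINEAR)[0]
    zz=cv2.remap(C[:,:,2].astype(np.float32),q[:,0].reshape(1,-1),q[:,1].reshape(1,-1),cv2.INTER_NEAREST)[0]
    print(s,'min',v.min(1).tolist()); print('   rb',(v[:,2].astype(int)-v[:,0]).tolist()); print('   z ',(zz*1000).astype(int).tolist())
E
```

```text
t   [-30, -27, -24, -21, -18, -15, -12, -9, -6, -3, 0, 3, 6, 9, 12, 15, 18, 21, 24, 27, 30, 33, 36, 39, 42, 45, 48, 51, 54, 57, 60, 63, 66, 69, 72]
-28 min [122, 125, 134, 148, 157, 164, 150, 134, 120, 113, 113, 118, 127, 144, 164, 175, 177, 163, 143, 120, 111, 120, 138, 160, 171, 172, 156, 133, 105, 74, 71, 71, 86, 102, 112]
   rb [28, 28, 31, 36, 40, 42, 39, 35, 32, 30, 30, 31, 35, 40, 45, 45, 43, 41, 38, 29, 25, 30, 37, 44, 49, 49, 49, 50, 41, 31, 19, 9, 10, 10, 11]
   z  [76, 89, 89, 96, 99, 99, 97, 96, 95, 95, 96, 96, 97, 94, 99, 96, 96, 97, 97, 149, 151, 150, 150, 95, 95, 95, 91, 158, 158, 167, 167, 171, 178, 178, 181]
-24 min [118, 124, 134, 147, 157, 164, 154, 144, 137, 135, 137, 142, 154, 170, 191, 199, 196, 180, 154, 133, 118, 135, 158, 179, 196, 190, 177, 146, 114, 84, 69, 75, 87, 101, 112]
   rb [27, 31, 35, 40, 44, 45, 43, 39, 37, 38, 38, 39, 43, 43, 40, 37, 39, 39, 38, 32, 27, 34, 42, 42, 39, 42, 46, 46, 43, 30, 19, 12, 8, 10, 10]
   z  [87, 92, 92, 98, 96, 98, 98, 95, 95, 95, 95, 95, 94, 95, 95, 95, 94, 94, 144, 142, 148, 148, 152, 99, 99, 91, 97, 162, 162, 168, 168, 1
[... 2178 characters left out ...]
 39, 28, 20, 20, 23, 29, 34, 39, 43, 46, 44, 40, 28, 15, 9, 5, 6, 7]
   z  [87, 89, 93, 93, 97, 97, 100, 95, 95, 97, 97, 77, 77, 77, 79, 82, 87, 89, 145, 145, 154, 154, 158, 156, 155, 155, 155, 155, 161, 161, 171, 176, 176, 174, 174]
14 min [114, 115, 116, 118, 120, 122, 126, 132, 141, 150, 151, 137, 118, 97, 76, 64, 53, 48, 46, 46, 49, 51, 53, 54, 55, 52, 47, 45, 42, 40, 43, 45, 48, 48, 51]
   rb [31, 31, 32, 32, 32, 33, 34, 36, 40, 43, 46, 45, 43, 40, 37, 32, 25, 17, 10, 6, 5, 6, 9, 14, 22, 33, 40, 46, 39, 30, 16, 5, 2, 0, 0]
   z  [85, 87, 93, 97, 97, 94, 95, 95, 98, 98, 96, 96, 95, 95, 86, 142, 142, 147, 150, 153, 153, 156, 156, 155, 155, 155, 155, 158, 169, 169, 170, 171, 174, 174, 941]
```

Tops at z of about 96 mm run unbroken across the joint (t 15 to 21), with no dark 6 mm gap. mould_back has moved 14–16 mm, inside the stated 4–18 mm; keys standing out would mean 20–22 mm. So the keys are home, and I'll trim the push to 12 N and hold.

Emit:
arm_command(plan=[[[0.1, 0, 0, 0, 0, 0, 1], [0.2, 0, 0, 0, 0, 0, 1], [0.2, 0, 0, 0, 0, 0, 1], [0.2, 0, 0, 0, 0, 0, 1]]])

```text
time_s: 15.2
ee_pos: [0.5523, 0.1935, 0.0351]
eef_rot: [-3.141, 0.001, 1.403]
force: [-1.7, -11.0, 4.5]
grip_width: 0.0599
grip_force: 50.0
```

```bash
python3 s.py
```

```text
15.2 [0.5523 0.1935 0.0351] [-3.1414  0.0014  1.4034] F [ -1.7149 -10.998    4.5495] M [-1.5955  0.2683  0.0903] 0.05985360410725516 50.001227259635925
t,s 282.0313139511063 -512.7656436239711 Fd,Fl -11.130191421219777 -0.1236662655385985
```

Emit:
arm_command(plan=[[[0.1, 0, 0, 0, 0, 0, 1], [0.2, 0, 0, 0, 0, 0, 1], [0.2, 0, 0, 0, 0, 0, 1], [0.2, 0, 0, 0, 0, 0, 1], [0.2, 0, 0, 0, 0, 0, 1], [0.2, 0, 0, 0, 0, 0, 1], [0.2, 0, 0, 0, 0, 0, 1], [0.2, 0, 0, 0, 0, 0, 1], [0.2, 0, 0, 0, 0, 0, 1], [0.2, 0, 0, 0, 0, 0, 1], [0.2, 0, 0, 0, 0, 0, 1], [0.2, 0, 0, 0, 0, 0, 1]]])

```text
time_s: 16.4
ee_pos: [0.5523, 0.1935, 0.0351]
eef_rot: [-3.141, 0.002, 1.403]
force: [-2.8, -13.7, 4.0]
grip_width: 0.0599
grip_force: 50.0
```

```bash
python3 s.py
```

```text
16.4 [0.5523 0.1935 0.0351] [-3.1414  0.0017  1.4034] F [ -2.7644 -13.6624   4.0286] M [-1.8373  0.3285  0.0961] 0.05989653044201002 50.001599192619324
t,s 282.02470542720965 -512.7872150314832 Fd,Fl -13.931262883489254 0.47165698340458473
```

Emit:
arm_command(plan=[[[-0.1, 0, 0, 0, 0, 0, 1], [-0.1, 0, 0, 0, 0, 0, 1], [-0.1, 0, 0, 0, 0, 0, 1], [-0.1, 0, 0, 0, 0, 0, 1], [-0.1, 0, 0, 0, 0, 0, 1], [-0.1, 0, 0, 0, 0, 0, 1], [-0.1, 0, 0, 0, 0, 0, 1], [-0.1, 0, 0, 0, 0, 0, 1], [-0.1, 0, 0, 0, 0, 0, 1], [-0.1, 0, 0, 0, 0, 0, 1], [-0.1, 0, 0, 0, 0, 0, 1], [-0.1, 0, 0, 0, 0, 0, 1]]])

```text
time_s: 17.6
ee_pos: [0.5523, 0.1935, 0.0352]
eef_rot: [-3.141, 0.002, 1.403]
force: [-2.5, -12.3, 5.1]
grip_width: 0.0598
grip_force: 50.0
```

```bash
python3 s.py
```

```text
17.6 [0.5523 0.1935 0.0352] [-3.1414  0.0016  1.4035] F [ -2.5323 -12.3193   5.0552] M [-1.71    0.3736  0.0771] 0.05982609348188765 50.00132381916046
t,s 282.030173778677 -512.7667213827077 Fd,Fl -12.568260098588894 0.4644659809995604
```

12.6 N and steady. I'll hold for three more calls.

Emit:
arm_command(plan=[[[0, 0, 0, 0, 0, 0, 1], [0, 0, 0, 0, 0, 0, 1], [0, 0, 0, 0, 0, 0, 1], [0, 0, 0, 0, 0, 0, 1], [0, 0, 0, 0, 0, 0, 1], [0, 0, 0, 0, 0, 0, 1], [0, 0, 0, 0, 0, 0, 1], [0, 0, 0, 0, 0, 0, 1], [0, 0, 0, 0, 0, 0, 1], [0, 0, 0, 0, 0, 0, 1], [0, 0, 0, 0, 0, 0, 1], [0, 0, 0, 0, 0, 0, 1]]])

```text
time_s: 18.8
ee_pos: [0.5523, 0.1935, 0.0351]
eef_rot: [-3.141, 0.002, 1.403]
force: [-2.7, -11.8, 4.1]
grip_width: 0.06
grip_force: 50.0
```

Emit:
arm_command(plan=[[[0, 0, 0, 0, 0, 0, 1], [0, 0, 0, 0, 0, 0, 1], [0, 0, 0, 0, 0, 0, 1], [0, 0, 0, 0, 0, 0, 1], [0, 0, 0, 0, 0, 0, 1], [0, 0, 0, 0, 0, 0, 1], [0, 0, 0, 0, 0, 0, 1], [0, 0, 0, 0, 0, 0, 1], [0, 0, 0, 0, 0, 0, 1], [0, 0, 0, 0, 0, 0, 1], [0, 0, 0, 0, 0, 0, 1], [0, 0, 0, 0, 0, 0, 1]]])

```text
time_s: 20.0
ee_pos: [0.5523, 0.1935, 0.0351]
eef_rot: [-3.141, 0.002, 1.403]
force: [-2.1, -12.9, 3.3]
grip_width: 0.0594
grip_force: 50.0
```

Emit:
arm_command(plan=[[[0, 0, 0, 0, 0, 0, 1], [0, 0, 0, 0, 0, 0, 1], [0, 0, 0, 0, 0, 0, 1], [0, 0, 0, 0, 0, 0, 1], [0, 0, 0, 0, 0, 0, 1], [0, 0, 0, 0, 0, 0, 1], [0, 0, 0, 0, 0, 0, 1], [0, 0, 0, 0, 0, 0, 1], [0, 0, 0, 0, 0, 0, 1], [0, 0, 0, 0, 0, 0, 1], [0, 0, 0, 0, 0, 0, 1], [0, 0, 0, 0, 0, 0, 1]]])

```text
time_s: 21.2
ee_pos: [0.5523, 0.1935, 0.0351]
eef_rot: [-3.141, 0.002, 1.403]
force: [-1.8, -11.6, 3.5]
grip_width: 0.0599
grip_force: 50.0
```

```bash
python3 s.py; python3 -c "
from station import ctrl
print(ctrl.hand_in())"
```

```text
21.2 [0.5523 0.1935 0.0351] [-3.1414  0.0016  1.4035] F [ -1.7883 -11.5524   3.5008] M [-1.7292  0.2909  0.1117] 0.059929989739251927 50.001420378685
t,s 282.0264090746812 -512.7809873312108 Fd,Fl -11.689128819130019 -0.14283538102037419
the job is handed in; nothing more can be done
None
```

I closed the spare half onto its partner against both fence posts and held it at about 12 N for over 3.5 s, then handed in at 21.2 s still gripping and pushing; the gripper hid the joint, so "keys fully home" rests on travel and partial views, not a direct look.

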